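Find the concealed catch of the spice caddy and spring its lid

ROBOT

A 6-joint arm with a two-finger parallel gripper is mounted at the origin on the work surface. World frame = base frame: x ahead of the robot, y to its left, z up, the work surface at z = 0. Lengths are in m, angles in rad, forces in N, time in s.
With the tool pointing down it reaches from about 0.2 to 0.875 m from the base axis. Payload 3.4 kg.
Tool frame: the origin (TCP) lies between the finger pads; the fingertips stand 25 mm ahead of it and the grasp point (between the pads) lies 6 mm ahead of it (r.nose_length is the z of the fingertips in the tool frame, in m); z points along the fingers, x is the direction in which the jaws open and shut, and the axes are right-handed (so a half turn about z gives the same grasp; the last joint's range is limited). The gripper opens to 94 mm and grips with 3 to 60 N. Pads are 16 mm wide; open, the fingers measure 119 mm over their backs; the gripper's body (75 mm by 177 mm) begins 78 mm behind the grasp point.
Start: joints at [-1.266, 0.276, 1.505, -0, 1.361, -0.121], TCP at [0.238, -0.524, 0.23] pointing down, gripper open.
Joint ranges: [-2.89, 2.89], [-0.75, 2.08], [0.22, 2.7], [-1.18, 4.32], [0.11, 2.71], [-2.7, 2.7]. Speed limits (rad/s): [2.57, 2.57, 3.14, 3.14, 3.14, 3.14].

INTERFACE

Orientations are given as a unit quaternion [w, x, y, z].
In Python, from plant import r, gripper_to, inverse_kinematics, vision, models, telemetry gives the robot as it stands. Calls block until the motion is done:
- r.move_to(position, orientation): joint-space move of the TCP to a pose.
- r.move_l(position, rot=None, vel=0.15, guard=None): straight line of the TCP; rot=None keeps the orientation; vel is the mean speed in m/s. With guard (N) it stops when the force on the tool has changed by that much, and returns True; else False.
- r.movej(angles): joint-space move.
- gripper_to(opening, f_grip=None): finger opening in m; f_grip is the grip in N (None keeps the last); returns when the fingers have stopped.
- r.hold(seconds).
- inverse_kinematics(position, orientation): joint angles nearest the present ones, or None.
- vision.snapshot(name): name is "scene" or "top" or "wrist"; returns the picture (384x512x3 uint8, red, green, blue); there is no depth.
- vision.get_calibration(name): a dict with "fx", "fy", "cx", "cy" (pixels), "position" and "orientation" of the camera in the world. Camera axes: x right, y down, z forward; pixel columns grow to the right and rows downward; lengths in m; the calibration is good to about 2 mm. A picture is of the moment at which its call begins: read the wrist's pose just before it. get_calibration takes no time and is no camera call; for the wrist camera it gives the pose at the moment of the call.
A pose or a line that the arm cannot do raises r.PlanningError and nothing moves.
- r.sign_off(): hands the job in, once; it reports no verdict.
Trained networks look in the newest picture that a camera, given by its name, has taken for a name from the list of things; names that differ only in an ending like _2 or _b are one class to them, and where a whole thing is asked for, a point or a joint stands for the part that bears it (a point fixed in the world has none). Each returns a list of dicts, best first, with "score" (0 to 1); they miss things now and then, are a little off and sometimes report something else, mostly with a low value. They report only what shows in the picture. A call takes as long as a camera call.
- models.boxes_of(thing, camera): "at" ([x, y, z] in m, in world coordinates, good to about 4 mm: the middle of the surface that is visible of it).
- models.regions_of(thing, camera): "pixels" (384x512 bool, what is visible of it).
- models.mark_of(thing, camera): "at" ([x, y, z] in m, in world coordinates, good to about 4 mm: a listed point, or the origin of a listed thing).
Readings, each from a call of its own:
- telemetry.current_t(): time.
- telemetry.current_joints(): joint angles.
- telemetry.current_dq(): joint speeds.
- telemetry.current_joint_efforts(): joint torques, N m.
- telemetry.current_ee_pos(): TCP position.
- telemetry.current_tool_rot(): TCP orientation.
- telemetry.current_wrist_force(): force on the tool from outside, world axes, zero at the start.
- telemetry.current_torque(): the same for the moment, N m.
- telemetry.current_opening(): finger opening in m.
Only numpy, scipy, OpenCV 4.12 (cv2) and the standard library are available. Lean on these libraries where they do the work, as an engineer would, in place of code of your own. Each camera call takes 0.05 s, during which the arm holds its last target.

TASK

The spice caddy's lid is kept shut by a concealed catch: a square push button set flush somewhere along the sunken strip in the flat deck in front of the lid. With closed fingertips feel along the strip for the spot that gives way, press the button fully in so that the lid springs up, then let the button go and take your hand away. Leave the lid standing open, and do not grasp, lift or shift the mortar, pestle or tray.

Things in the scene. Friction and masses are not known exactly. Their poses are not given: they have to be found in the camera images.
- caddy: White plastic spice caddy, fixed to the stool, 260 (x) by 300 (y) by 90 mm high. Origin: centre of its underside; x points from the front deck to the lid's hinge, y along its width. Front 100 mm (x -130 to -30 mm): flat rigid deck, top 90 mm up. Behind it the lid, 158 by 300 mm, 5 mm thick, level with the deck, hinged along the far top edge (x +130 mm).
- strip (a point): Centre of the sunken strip in the deck, on its surface: 88 mm above the caddy's underside, 2 mm below the deck top, at x -82 mm of the caddy; axes as the caddy's. The strip is 60 mm (x) by 134 mm (y) and holds the button, centred in x, its centre anywhere from y -40 to +40 mm of this point (new every time; no reading gives it). Apart from the button it is rigid.
- catch (a joint): Travel of the button in m: 0 flush, 0.007 fully in; beyond 0.005 the lid is let go. A plain 44 mm square of the same white plastic, flush in a 47 mm square hole of the strip: only a 1.5 mm gap line shows. It sinks straight down (2 N to start, 6 N fully in) and comes back when let go. The fingertips must be wholly inside its outline, or the rigid strip stops them.
- lid (a joint): Opening of the lid in rad: 0 shut, 1.25 fully open (its stop). Bolted until the button is pressed; then its spring swings it up and away from the deck within about 2 s and keeps it open, also after the button comes back.
- mortar: Wide granite mortar, 164 mm over the rim, 100 mm high, beside the caddy; origin at the centre of its underside. Leave alone.
- tray: Steel tray 240 by 160 mm, 22 mm high, on the caddy's other side; origin at the centre of its underside. Leave alone.
- pestle: Stone pestle 145 mm long, 46 mm thick, lying in the tray; origin under its middle. Leave alone.

How it is judged:
On the way:
1. the concealed button is pushed in by a fingertip (value of joint catch above 0.0035 m), for 0.03 s.
At the end, for the whole second after the job is handed in: The lid stands open (over 1.1 of 1.25 rad) and at rest, the button is back out (under 1.5 mm in), and mortar, tray and pestle are within 20 mm of where they were (value of joint lid above 1.1 rad and velocity of joint lid below 0.1 rad/s and value of joint catch below 0.0015 m and distance of each of mortar, tray, pestle from where it was at the start of the episode below 0.02 m); the robot touches nothing.
It fails at once if the mortar, tray or pestle is lifted or shifted by more than 20 mm (distance of any of mortar, tray, pestle from where it was at the start of the episode above 0.02 m).
It also fails if it takes over 42 s, if anything falls off the work surface, if the arm or the gripper's body presses on something with over 40 N, if the wrist force passes 120 N, or if a joint passes its speed limit or range.

## Working session

There is one attempt and no reset: what is moved stays moved. The work goes in short steps, each a Python script; the robot and the scene stay as the last script left them, time stands still between calls to the robot, and variables do not carry over. Pictures are saved under pics/ and viewed, and the job is handed in when it is done.

```bash
mkdir -p pics; ls; python3 - <<'E'
from plant import r, gripper_to, inverse_kinematics, vision, models, telemetry
import cv2
for n in ["scene","top"]:
    im=vision.snapshot(n); cv2.imwrite(f"pics/{n}0.png",im[:,:,::-1])
    for t in ["caddy","strip","mortar","tray"]:
        print(n,t,[(d["score"],d["at"]) for d in models.mark_of(t,n)][:2])
    print(vision.get_calibration(n))
print(telemetry.current_t(),r.nose_length,telemetry.current_tool_rot())
E
```

```text
pics
scene caddy [(0.97, [0.5366, -0.11, -0.0035])]
scene strip [(0.65, [0.4516, -0.0935, 0.0848])]
scene mortar [(0.91, [0.4585, -0.3656, -0.0012])]
scene tray [(0.86, [0.5571, 0.1835, -0.0001])]
{'fx': 420.9622929090396, 'fy': 420.9622929090396, 'cx': 259.93258098667263, 'cy': 188.6337737393133, 'position': array([1.24999461, 0.15598609, 0.9844285 ]), 'orientation': array([-0.20304691,  0.61113742,  0.72363449, -0.24826625])}
top caddy [(0.89, [0.5411, -0.1068, -0.0014]), (0.69, [0.4607, -0.0948, 0.0876])]
top strip [(0.92, [0.4562, -0.0929, 0.0883])]
top mortar [(0.79, [0.453, -0.3663, -0.0005])]
top tray [(0.64, [0.5542, 0.1829, -0.0037])]
{'fx': 390.20737708735567, 'fy': 390.20737708735567, 'cx': 255.05566649434957, 'cy': 193.5677180468642, 'position': array([0.51212966, 0.0205128 , 1.21049811]), 'orientation': array([ 0.04252251, -0.7020552 ,  0.71053358, -0.02126885])}
0.5 0.025 [ 8.02430332e-06  8.40549333e-01 -5.41735008e-01  1.80946694e-05]
```

View pics/top0.png

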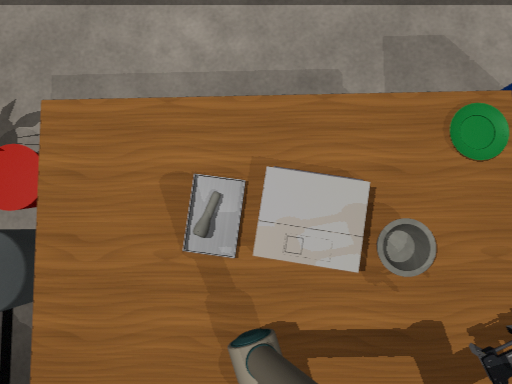

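View pics/scene0.png

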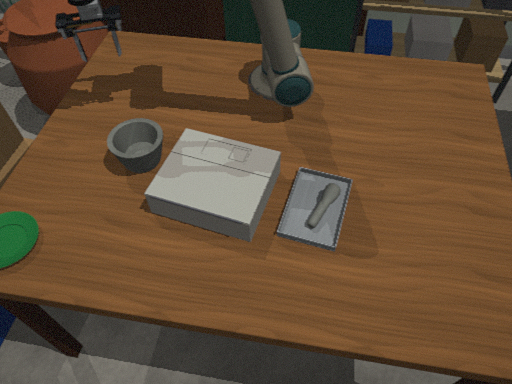

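The top view shows the caddy at about (312,218), with its deck on the near side. A faint square at about (294,245) is probably the button, inside a strip spanning columns 284–332. I'll enlarge it.

```bash
cat > h.py <<'E'
import numpy as np
from scipy.spatial.transform import Rotation as R
def ray(cal,u,v,z):
    q=cal['orientation'];M=R.from_quat([q[1],q[2],q[3],q[0]]).as_matrix()
    d=M@np.array([(u-cal['cx'])/cal['fx'],(v-cal['cy'])/cal['fy'],1.]);p=np.array(cal['position'])
    return p+d*(z-p[2])/d[2]
E
python3 - <<'E'
from plant import vision, models
import cv2,numpy as np
from h import *
im=cv2.imread("pics/top0.png")[155:280,245:380]
im=cv2.convertScaleAbs(im,alpha=1.5,beta=-100)
cv2.imwrite("pics/topz.png",cv2.resize(im,None,fx=4.4,fy=4.4,interpolation=cv2.INTER_CUBIC))
cal=vision.get_calibration("top")
im=vision.snapshot("top")
m=models.regions_of("caddy","top")
for k in m[:2]:
    p=k["pixels"].astype(np.uint8);c=np.vstack([x for x in cv2.findContours(p,0,2)[0]])
    print(k["score"],p.sum(),cv2.minAreaRect(c))
for u,v in [(266,167),(370,182),(360,271),(253,256),(259.5,219),(364,237),(294,245)]: print(u,v,ray(cal,u,v,.09))
E
```

```text
0.89 8701 ((312.77264404296875, 217.75367736816406), (107.07879638671875, 93.00820922851562), 9.246112823486328)
0.18 513 ((206.80003356933594, 213.60000610351562), (14.546475410461426, 47.43416213989258), 18.43494987487793)
266 167 [0.69068895 0.02112533 0.09      ]
370 182 [ 0.64263783 -0.27625177  0.09      ]
360 271 [ 0.39127445 -0.23908998  0.09      ]
253 256 [0.43557185 0.06143991 0.09      ]
259.5 219 [0.54038996 0.04172956 0.09      ]
364 237 [ 0.4861413  -0.25362096  0.09      ]
294 245 [ 0.46551847 -0.05546677  0.09      ]
```

View pics/topz.png

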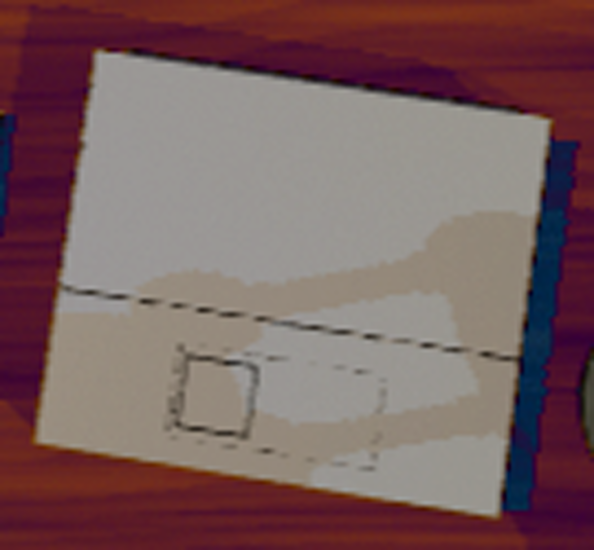

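```bash
cat >> h.py <<'E'
yaw=np.deg2rad(-9.2); ex=np.array([np.cos(yaw),np.sin(yaw),0]); ey=np.array([-np.sin(yaw),np.cos(yaw),0])
a=np.arctan2(-ey[1],-ey[0]); Q=[0,np.cos(a/2),np.sin(a/2),0]
E
python3 - <<'E'
from plant import r, gripper_to, inverse_kinematics, vision, models, telemetry
import cv2
from h import *
gripper_to(0.0)
print(telemetry.current_opening())
r.move_to([0.44,-0.058,0.28],Q)
cal=vision.get_calibration("wrist")
im=vision.snapshot("wrist"); cv2.imwrite("pics/w1.png",im[:,:,::-1])
print(cal, telemetry.current_t(), telemetry.current_ee_pos(), telemetry.current_joints())
print([(d["score"],d["at"]) for d in models.mark_of("strip","wrist")],[(d["score"],d["at"]) for d in models.boxes_of("catch","wrist")])
im=vision.snapshot("scene"); cv2.imwrite("pics/s1.png",im[:,:,::-1])
E
```

```text
0.00039783175215326314
{'fx': 335.9587400613077, 'fy': 335.9587400613077, 'cx': 255.85614354289177, 'cy': 187.46344296782448, 'position': array([ 0.51909681, -0.07205898,  0.43567229]), 'orientation': array([-0.08980573, -0.64137856,  0.7545615 ,  0.10585565])} 3.9167 [ 0.44014178 -0.05869045  0.27987496] [-2.89253963e-01  4.86937076e-02  1.66693533e+00 -2.97168872e-04
  1.42603598e+00  1.44305592e+00]
[(0.51, [0.5526, 0.2081, 0.0011])] [(0.66, [0.551, 0.2014, 0.037]), (0.61, [0.4607, -0.0562, 0.0893])]
```

View pics/w1.png

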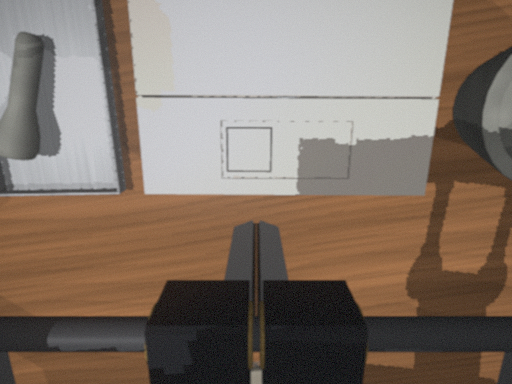

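View pics/s1.png

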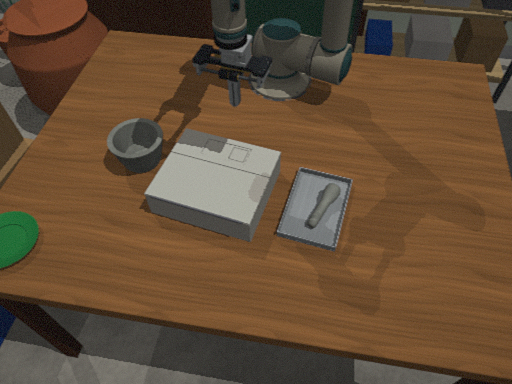

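The wrist view shows the button's gap outline from (226,127) to (272,172), centred at about (249,149.5), at the left end of the strip. The view is square to the caddy, so the yaw is right. Next I'll do a guarded press there.

```bash
python3 - <<'E'
from plant import r, gripper_to, vision, telemetry
import numpy as np
from h import *
cal=vision.get_calibration("wrist")
for u,v in [(249,149.5),(226,127),(272,172)]: print(ray(cal,u,v,.088))
p=(ray(cal,249,149.5,.088)+ray(vision.get_calibration("top"),294.5,245.2,.088))/2
print(p)
r.move_l([p[0],p[1],0.15],Q,vel=.15)
r.hold(.3)
f0=telemetry.current_wrist_force()
print(f0)
z=.12
hit=r.move_l([p[0],p[1],0.120],vel=.08)
# tip at z-.025; strip surface .088 -> TCP .113
hit=r.move_l([p[0],p[1],0.1065],vel=.01,guard=1.5)
print(hit,telemetry.current_ee_pos(),telemetry.current_wrist_force()-f0,telemetry.current_t())
E
```

```text
[ 0.46268527 -0.05550722  0.088     ]
[ 0.4893635  -0.03615608  0.088     ]
[ 0.43499938 -0.07558927  0.088     ]
[ 0.46377117 -0.05625914  0.088     ]
[-0.47179184 -0.3726049   0.24141843]
True [ 0.46377058 -0.05626516  0.11250684] [ 0.78744389 -0.58561098  1.64724435] 6.725
```

Contact came at the surface height. Now I'll press slowly to see whether it gives.

```bash
python3 - <<'E'
from plant import r, vision, telemetry
import numpy as np
p=telemetry.current_ee_pos(); f0=np.array([-.47,-.37,.24])
for dz in [.1112,.109,.1075,.106,.105]:
    h=r.move_l([0.46377,-0.05626,dz],vel=.01,guard=12)
    print(h,telemetry.current_ee_pos()[2],telemetry.current_wrist_force()-f0,telemetry.current_t())
    if h: break
E
```

```text
False 0.11123929695898198 [-0.06602547  0.27956407  3.47642489] 7.0
False 0.10900504207839429 [-0.64726982  0.57322728  3.88023382] 7.3667
False 0.10754103138353284 [0.0708494  1.02352904 6.01999733] 7.6667
False 0.10623129235979621 [-0.72653191  1.27246869  6.25664784] 7.9667
False 0.10611383410721104 [-1.95318678  0.78133811 13.09720252] 8.2167
```

The button sank about 6.5–7 mm at 2–6 N and then hit its stop, so it is fully in. Now I'll release it and check.

```bash
python3 - <<'E'
from plant import r, vision, telemetry
import numpy as np, cv2
from h import *
r.move_l([0.46377,-0.05626,.125],vel=.08)
b=np.array([0.46377,-0.05626,0.])-.06*ex
r.move_l([b[0],b[1],.26],vel=.15)
b=b-.06*ex
r.move_l([b[0],b[1],.30],vel=.15)
r.hold(1.5)
print(telemetry.current_wrist_force(),telemetry.current_t())
for n in ["scene","wrist","top"]: cv2.imwrite(f"pics/{n}9.png",vision.snapshot(n)[:,:,::-1])
cv2.imwrite("pics/all9.png",np.hstack([cv2.resize(cv2.imread(f"pics/{n}9.png"),(400,300)) for n in ["scene","wrist"]]))
E
```

```text
[ 0.54087736 -0.21350793 -0.0885962 ] 11.8833
```

View pics/all9.png

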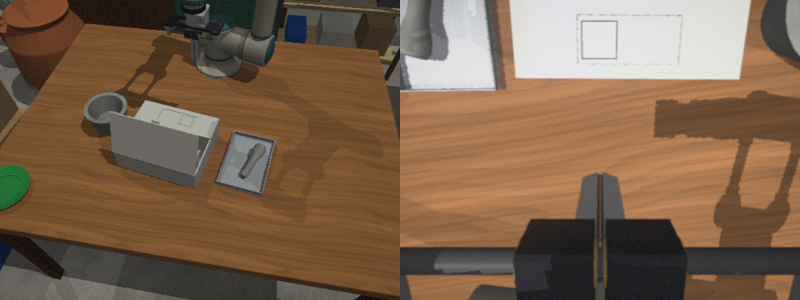

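View pics/top9.png

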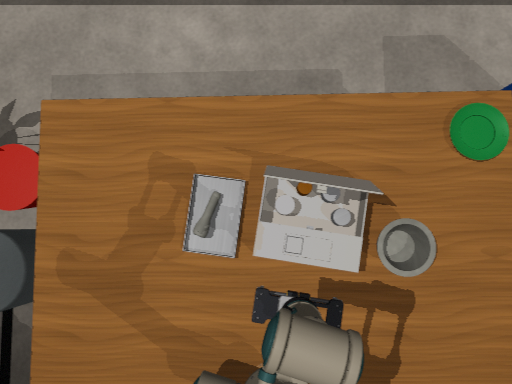

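The lid stands open (its edge runs from (265,168) to (380,190) in the top view). The button outline at (294,245) is flush again, and the mortar, tray and pestle haven't moved. The hand is clear, so I'm handing in.

```bash
python3 -c "
from plant import r,telemetry
print(telemetry.current_t(),r.sign_off())"
```

```text
the job is handed in; nothing more can be done
12.0333 None
```

The lid is standing open, and I handed the job in at about 12 s; no verdict was reported.

- **Finding the button:** I located it from its gap line in the top and wrist pictures, at about (0.464, -0.056), so I didn't need to feel along the strip. I confirmed it by touch with closed fingertips.
- **Pressing it:** It gave way at 2–6 N over about 6.5–7 mm and then met a firm stop at about 13 N. I then let it go and drew the hand back.
- **Last checks:** Pictures taken after the release show the lid fully up, the button outline flush, and the mortar, tray and pestle where they were. The wrist force was under 0.6 N. I judged the lid angle and button travel by eye from the pictures, since no reading gives either.
- **Disagreements:** In the wrist view the networks put the strip, and their best guess for the button, on the tray. I ignored those because the pictures and the press showed otherwise.

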